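Find the stock compartment with room and push its cover open

TASK

Three of the four compartments in the stock bank are packed to the top, so their covers cannot tilt. Press the covers one after another on the thumb mark at the near end until you find the one that rocks, press it well down so that its far end comes up, then push that raised end over towards the robot until the cover stands open, nearly upright, and leave it so. Do it all by pressing and pushing with the fingertips: pick nothing up, and leave the hammer, the metal ring and the cup where they are.

Things in the scene. Friction and masses are not known exactly. Their poses are not given: they have to be found in the camera images.
- bank: Grey steel stock bank screwed to the bench, 134 (x) by 444 (y) by 90 mm high: four compartments in a row along its y, each 114 x 100 x 85 mm deep, walls 10 mm outside, 8 mm between; a flat steel cover lies flush with the rim of each. Origin: centre of its underside, on the bench. x points away from the robot (turned at most 0.25 rad), z up. Card holders on the near (-x) face.
- cover1 (a joint): Tilt of cover 1, centre at bank y = 162 mm. rad: 0 flat, grows as the near end sinks and the far end rises, stop at 1.4 (near upright). The four look alike: steel plate 110 (bank x) x 96 x 4 mm, top 90 mm above the bench, balanced on a pin along bank y under its middle line. Stiff pin (0.08 N m): stays at any tilt it is left at. The far end cannot be pressed down.
- cover1_near (a point): Top of cover 1, middle of the dark round thumb mark (24 mm across), 40 mm from the pin towards the robot, 15 mm from the near edge. Moves with the cover. Pressed here, a cover over a full compartment gives 1 to 2 mm and is then solid; the free one sinks under 2 to 3 N. The stock in the compartments cannot be seen from outside.
- cover1_far (a point): Middle of the top far edge of cover 1, 55 mm from the pin on the side away from the robot. Moves with the cover, in an arc about the pin, rising and coming towards the robot: about 31 mm above the rim at 0.6 rad, 53 mm at 1.3 rad. The plate is smooth and oiled, so fingers slide on it easily (friction about 0.25).
- cover2 (a joint): Tilt of cover 2, centre at bank y = 54 mm. rad: 0 flat, grows as the near end sinks and the far end rises, stop at 1.4 (near upright). The four look alike: steel plate 110 (bank x) x 96 x 4 mm, top 90 mm above the bench, balanced on a pin along bank y under its middle line. Stiff pin (0.08 N m): stays at any tilt it is left at. The far end cannot be pressed down.
- cover2_near (a point): Top of cover 2, middle of the dark round thumb mark (24 mm across), 40 mm from the pin towards the robot, 15 mm from the near edge. Moves with the cover. Pressed here, a cover over a full compartment gives 1 to 2 mm and is then solid; the free one sinks under 2 to 3 N. The stock in the compartments cannot be seen from outside.
- cover2_far (a point): Middle of the top far edge of cover 2, 55 mm from the pin on the side away from the robot. Moves with the cover, in an arc about the pin, rising and coming towards the robot: about 31 mm above the rim at 0.6 rad, 53 mm at 1.3 rad. The plate is smooth and oiled, so fingers slide on it easily (friction about 0.25).
- cover3 (a joint): Tilt of cover 3, centre at bank y = -54 mm. rad: 0 flat, grows as the near end sinks and the far end rises, stop at 1.4 (near upright). The four look alike: steel plate 110 (bank x) x 96 x 4 mm, top 90 mm above the bench, balanced on a pin along bank y under its middle line. Stiff pin (0.08 N m): stays at any tilt it is left at. The far end cannot be pressed down.
- cover3_near (a point): Top of cover 3, middle of the dark round thumb mark (24 mm across), 40 mm from the pin towards the robot, 15 mm from the near edge. Moves with the cover. Pressed here, a cover over a full compartment gives 1 to 2 mm and is then solid; the free one sinks under 2 to 3 N. The stock in the compartments cannot be seen from outside.
- cover3_far (a point): Middle of the top far edge of cover 3, 55 mm from the pin on the side away from the robot. Moves with the cover, in an arc about the pin, rising and coming towards the robot: about 31 mm above the rim at 0.6 rad, 53 mm at 1.3 rad. The plate is smooth and oiled, so fingers slide on it easily (friction about 0.25).
- cover4 (a joint): Tilt of cover 4, centre at bank y = -162 mm. rad: 0 flat, grows as the near end sinks and the far end rises, stop at 1.4 (near upright). The four look alike: steel plate 110 (bank x) x 96 x 4 mm, top 90 mm above the bench, balanced on a pin along bank y under its middle line. Stiff pin (0.08 N m): stays at any tilt it is left at. The far end cannot be pressed down.
- cover4_near (a point): Top of cover 4, middle of the dark round thumb mark (24 mm across), 40 mm from the pin towards the robot, 15 mm from the near edge. Moves with the cover. Pressed here, a cover over a full compartment gives 1 to 2 mm and is then solid; the free one sinks under 2 to 3 N. The stock in the compartments cannot be seen from outside.
- cover4_far (a point): Middle of the top far edge of cover 4, 55 mm from the pin on the side away from the robot. Moves with the cover, in an arc about the pin, rising and coming towards the robot: about 31 mm above the rim at 0.6 rad, 53 mm at 1.3 rad. The plate is smooth and oiled, so fingers slide on it easily (friction about 0.25).
- hammer: Bystander: hammer lying on the bench beyond the bank, 260 mm long, handle roughly along the bank's y, head (90 mm across) at the +y end; 26 mm high. Origin: about mid-length, on the underside. Leave alone.
- blank: Bystander: flat metal ring, 90 mm across, 50 mm hole, 5 mm thick, on the bench on the robot's side of the bank. Origin: centre of its underside. Leave alone.
- cup: Bystander: white cup, 72 mm across, 85 mm high, standing on the bench at the +y end of the bank. Origin: centre of its underside. Leave alone.

How it is judged (in metres and radians):
On the way:
1. the cover that is free has rocked under the press (tilt over 0.2 rad) (value of joint any of cover1, cover2, cover3, cover4 above 0.2 rad), for 0.05 s.
At the end, for the whole second after the job is handed in: The free cover stands open at 1.1 rad or more and at rest, the other three are closed (under 0.1 rad), and hammer, ring and cup are within 30 mm of where they were (((value of joint cover1 above 1.1 rad and velocity of joint cover1 between -0.05 and 0.05 rad/s and value of joint each of cover2, cover3, cover4 below 0.1 rad) or (value of joint cover2 above 1.1 rad and velocity of joint cover2 between -0.05 and 0.05 rad/s and value of joint each of cover1, cover3, cover4 below 0.1 rad) or (value of joint cover3 above 1.1 rad and velocity of joint cover3 between -0.05 and 0.05 rad/s and value of joint each of cover1, cover2, cover4 below 0.1 rad) or (value of joint cover4 above 1.1 rad and velocity of joint cover4 between -0.05 and 0.05 rad/s and value of joint each of cover1, cover2, cover3 below 0.1 rad)) and distance of each of hammer, blank, cup from where it was at the start of the episode below 0.03 m); the robot touches nothing.
It fails at once if the hammer is lifted (over 15 mm) or shoved (over 30 mm) (distance of hammer from where it was at the start of the episode above 0.03 m or height (world z) of hammer above 0.015 m).
It fails at once if the metal ring is lifted (over 15 mm) or shoved (over 30 mm) (distance of blank from where it was at the start of the episode above 0.03 m or height (world z) of blank above 0.015 m).
It fails at once if the cup is lifted (over 15 mm) or shoved (over 30 mm) (distance of cup from where it was at the start of the episode above 0.03 m or height (world z) of cup above 0.015 m).
It also fails if it takes over 54 s, if anything falls off the work surface, if the arm or the gripper's body presses on something with over 40 N, if the wrist force passes 120 N, or if a joint passes its speed limit or range.

ROBOT

A 7-joint arm with a two-finger parallel gripper is mounted at the origin on the work surface. World frame = base frame: x ahead of the robot, y to its left, z up, the work surface at z = 0. Lengths are in mm, angles in rad, forces in N, time in s.
With the tool pointing down it reaches from about 400 to 875 mm from the base axis. Payload 19.3 kg.
Tool frame: the origin (TCP) lies midway between the tips of the shut fingers; the grasp point (between the pads) lies 19 mm behind it (env.grip_depth is the distance from the TCP to the grasp point, in mm); z points along the fingers, y is the direction in which the jaws open and shut (so a half turn about z gives the same grasp; the last joint's range is limited). The gripper opens to 85 mm and grips with 20 to 120 N. Pads are 22 mm wide; open, the fingers measure 114 mm over their backs; the gripper's body (76 mm by 85 mm) begins 54 mm behind the grasp point. The pads swing forward as they close: fully open they stand 13 mm farther back than shut.
Start: joints at [1.139, 0.521, -0.036, 1.599, 0.021, 1.021, -0.113], TCP at [221.196, -584.54, 231.291] pointing down, gripper open.
Joint ranges: [-2.91, 2.91], [-0.3, 2.13], [-1.5, 1.42], [0.17, 2.43], [-1.26, 4.41], [0.16, 1.93], [-2.52, 2.52]. Speed limits (rad/s): [1.89, 1.89, 2.39, 2.39, 3.01, 3.01, 3.01].

INTERFACE

Orientations are given as a rotation vector (axis times angle).
In Python, from bench import env gives the robot as it stands. The module is installed in compiled form; this text tells all that it offers.
- The arm moves only by the shell command python3 -m pendant 'ROWS'. ROWS is JSON, one flat list of numbers, 5 for each row, row after row: the finger opening in m, from 0 to 0.0854, then the shift along the tool's x, y, z in m, then the turn about the tool's z in rad. In form: [fingers, dx, dy, dz, turn, fingers, dx, dy, dz, turn, ...]. A call has 1 to 8 rows; each row is the pose to reach, as a shift and turn from the pose commanded when the call began, along the tool's axes at that moment; what a row does not reach only later rows make up. A row lasts 1/10 s, in which the tool goes at most 50 mm and 8.59 degrees, less where a joint would pass 70% of its speed; a pose out of reach is approached as far as the arm can. A call with a gripper value outside its range is refused whole. The fingers move at their own pace and stop on an object; the grip force is fixed at half the most. Time passes only in rows, so rows that repeat a pose let the fingers close. It gives the time, the measured TCP pose, the force and the opening at its end, in the units of the state.
- env.get_state(): the state, without advancing time (a new reading comes with each control period).
- env.read_camera(name): name is "scene" or "top" or "wrist"; returns the picture (420x560x3 uint8, blue, green, red); there is no depth.
- env.camera_info(name): a dict with "mtx" (3x3 intrinsics, pixels), "extrinsics" (4x4, takes a point from world to camera coordinates); the wrist camera has in their place "mount" (4x4, takes a point from camera to tool coordinates, whose origin is the TCP and whose axes are the flange's). Camera axes: x right, y down, z forward; pixel columns grow to the right and rows downward; lengths in mm; the calibration is good to about 2 mm. A picture is of the moment at which its call begins: read the wrist's pose just before it. camera_info takes no time and is no camera call.
- env.job_done(): hands the job in, once; it reports no verdict.
The state is a dict: "time_s": time; "joints": joint angles; "qvel": joint speeds; "tau": joint torques, N m; "tool_pos": TCP position; "tcp_rot": TCP orientation; "contact_force": force on the tool from outside, world axes, zero at the start; "ft_torque": the same for the moment, N m; "gripper_width": finger opening in mm.
Only numpy, scipy, OpenCV 4.12 (cv2) and the standard library are available. Lean on these libraries where they do the work, as an engineer would, in place of code of your own. Each camera call takes 0.05 s, during which the arm holds its last target. There are 200 camera calls.

## Working session

There is one attempt and no reset: what is moved stays moved. The work goes in short steps, Python scripts to look and compute and a shell command to move; the robot and the scene stay as the last step left them, time stands still between calls to the robot, and variables do not carry over. Pictures are saved under pics/ and viewed, about 8 in all and at most 12, crops included, and the job is handed in when it is done.

```bash
mkdir -p pics; python3 - <<'E'
from bench import env
import cv2,numpy as np
for n in("top","scene"):
    cv2.imwrite(f"pics/{n}0.png",env.read_camera(n)); i=env.camera_info(n); print(n,np.round(i["mtx"],1).tolist(),np.round(i["extrinsics"],3).tolist())
s=env.get_state();print(s["time_s"],s["tool_pos"],s["tcp_rot"],s["contact_force"],s["gripper_width"])
E
```

```text
top [[445.2, 0.0, 284.0], [0.0, 445.2, 214.3], [0.0, 0.0, 1.0]] [[-0.005, -1.0, -0.015, 125.163], [-0.993, 0.006, -0.118, 556.708], [0.118, 0.014, -0.993, 1047.986], [0.0, 0.0, 0.0, 1.0]]
scene [[518.7, 0.0, 287.0], [0.0, 518.7, 208.3], [0.0, 0.0, 1.0]] [[0.76, 0.65, -0.018, -510.17], [0.471, -0.569, -0.674, -162.689], [-0.448, 0.504, -0.738, 1483.743], [0.0, 0.0, 0.0, 1.0]]
0.1 [ 221.07868022 -584.27754973  230.78641007] [-3.08935521e+00 -5.65042762e-01  4.62879708e-04] [-0.25038934 -0.40348445 -0.08333117] 85.05733264236284
```

View pics/top0.png

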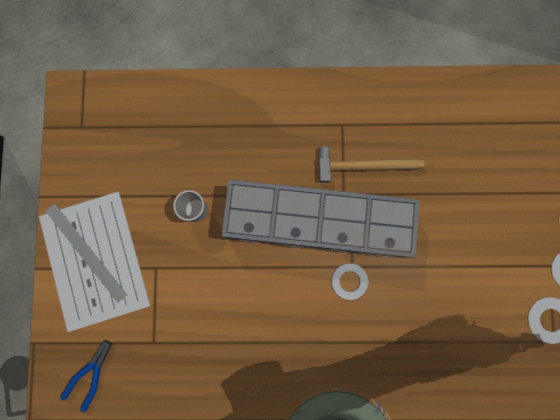

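View pics/scene0.png

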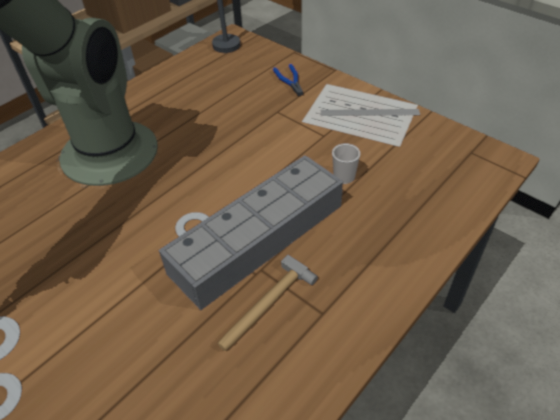

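The top view shows the bank with thumb marks near (249,228), (295,233), (342,238) and (390,243). The cup is at (189,206), the hammer at about (375,165) beyond the bank, and the ring at (350,282) on the near side. The scene view agrees, with marks at (295,171), (262,193), (226,216) and (188,242).

```bash
cat > h.py <<'E'
from bench import env
import cv2,numpy as np
from scipy.spatial.transform import Rotation as R
def ray(name,uv,z,T=None):
    i=env.camera_info(name)
    E=i["extrinsics"] if T is None else np.linalg.inv(T)
    d=np.linalg.inv(i["mtx"])@[uv[0],uv[1],1]; d=E[:3,:3].T@d; c=-E[:3,:3].T@E[:3,3]
    return c+d*(z-c[2])/d[2]
def blob(img,uv,r=9):
    u,v=map(int,uv); g=cv2.cvtColor(img,cv2.COLOR_BGR2GRAY)[v-r:v+r+1,u-r:u+r+1].astype(float)
    w=np.clip(np.median(g)-15-g,0,None); yy,xx=np.mgrid[-r:r+1,-r:r+1]; k=(xx**2+yy**2<=r*r); w=w*k
    return u+(w*xx).sum()/w.sum(), v+(w*yy).sum()/w.sum()
def tocmd(p):
    s=env.get_state(); return R.from_rotvec(s["tcp_rot"]).inv().apply(np.array(p)-s["tool_pos"])
E
python3 - <<'E'
from h import *
A=[(249,228),(295,233),(342,238),(390,243)];B=[(295,171),(262,193),(226,216),(188,242)]
P={}
for n,L in(("top",A),("scene",B)):
    im=cv2.imread(f"pics/{n}0.png"); P[n]=np.array([ray(n,blob(im,p,8 if n=="top" else 7),90) for p in L]); print(n,P[n].round(1).tolist())
m=(P["top"]+P["scene"])/2; d=m[0]-m[3]; print("pitch",np.linalg.norm(d)/3,"yaw",np.arctan2(-d[0],d[1]))
for n,p,z in(("hammer",(325,165),20),("hend",(424,164),20),("ring",(350,282),5),("cup",(189,206),85),("far+y",(229,182),90),("far-y",(418,199),90)): print(n,ray("top",p,z).round(0))
s=env.get_state(); M=R.from_rotvec(s["tcp_rot"]).as_matrix();print(M.round(3)); print(tocmd(m[3]).round(0))
E
```

```text
top [[519.9, 203.3, 90.0], [507.7, 96.2, 90.0], [494.7, -10.7, 90.0], [484.3, -118.6, 90.0]]
scene [[523.6, 204.1, 90.0], [511.2, 96.6, 90.0], [498.8, -10.5, 90.0], [486.5, -117.8, 90.0]]
pitch 107.97371845972019 yaw -0.11256911560402953
hammer [682.  20.  20.]
hend [ 683. -226.   20.]
ring [393. -38.   5.]
cup [572. 342.  85.]
far+y [627. 249.  90.]
far-y [ 584. -187.   90.]
[[ 0.935  0.354 -0.   ]
 [ 0.354 -0.935  0.001]
 [-0.    -0.001 -1.   ]]
[ 412. -342.  141.]
```

```bash
python3 -m pendant '[0,0.05,-0.04,0,0.1,0,0.09,-0.075,0,0.2,0,0.13,-0.11,0,0.3,0,0.17,-0.14,0,0.4,0,0.2,-0.17,0,0.474,0,0.24,-0.2,0,0.474,0,0.27,-0.23,0,0.474,0,0.27,-0.23,0,0.474]'; python3 - <<'E'
from h import *
s=env.get_state();print(s["time_s"],R.from_rotvec(s["tcp_rot"]).as_matrix().round(3),tocmd([485.4,-118.2,90]).round(1),s["contact_force"],s["gripper_width"])
E
```

```text
time_s: 0.9
tool_pos: [394.8, -268.6, 231.3]
tcp_rot: [-3.136, 0.165, -0.001]
contact_force: [-0.4, -1.4, -0.3]
gripper_width: 0.3
0.9 [[ 0.994 -0.105  0.001]
 [-0.105 -0.994  0.002]
 [ 0.    -0.002 -1.   ]] [  74.2 -158.9  141.6] [-0.41555321 -1.35454865 -0.26080449] 0.3019317154586733
```

```bash
python3 -m pendant '[0,0.02,-0.045,0.01,0,0,0.04,-0.09,0.03,0,0,0.06,-0.13,0.05,0,0,0.074,-0.159,0.08,0,0,0.074,-0.159,0.11,0,0,0.074,-0.159,0.125,0,0,0.074,-0.159,0.125,0,0,0.074,-0.159,0.125,0]'; python3 - <<'E'
from h import *
s=env.get_state();p=s["tool_pos"];M=R.from_rotvec(s["tcp_rot"]).as_matrix()
T=np.eye(4);T[:3,:3]=M;T[:3,3]=p; T=T@env.camera_info("wrist")["mount"]
im=env.read_camera("wrist");cv2.imwrite("pics/w1.png",im)
print(p,M.round(3),tocmd([485.4,-118.2,90]).round(1)); np.save("T1.npy",T)
E
```

```text
time_s: 1.7
tool_pos: [483.6, -124.4, 106.6]
tcp_rot: [3.137, -0.177, -0.001]
contact_force: [-0.7, -0.1, 0.6]
gripper_width: -0.2
[ 483.64274453 -124.43943257  106.59731994] [[ 0.994 -0.112 -0.   ]
 [-0.112 -0.994 -0.   ]
 [-0.     0.    -1.   ]] [ 0.7 -6.5 17.1]
```

View pics/w1.png

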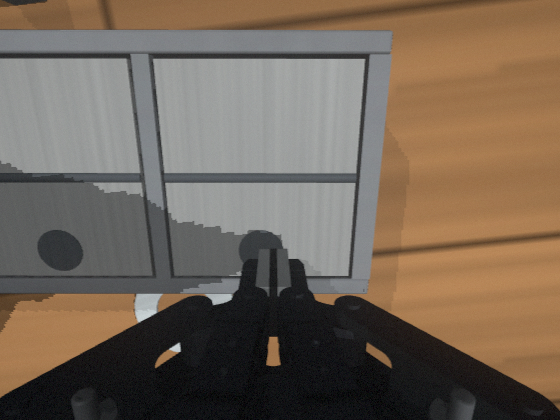

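The wrist view shows the closed fingertips at (272,260), just beside cover 4's mark at (262,245). Cover 3's mark is at (60,250). I'll correct by 6.5 mm and press gently.

```bash
python3 - <<'E'
from h import *
im=cv2.imread("pics/w1.png"); print(ray("wrist",(60,250),90,np.load("T1.npy")).round(1))
E
python3 -m pendant '[0,0.001,-0.0065,0,0,0,0.001,-0.0065,0.006,0,0,0.001,-0.0065,0.012,0,0,0.001,-0.0065,0.016,0,0,0.001,-0.0065,0.018,0,0,0.001,-0.0065,0.019,0,0,0.001,-0.0065,0.02,0,0,0.001,-0.0065,0.02,0]'
```

```text
[497.8 -10.5  90. ]
time_s: 2.55
tool_pos: [485.3, -117.9, 88.3]
tcp_rot: [3.136, -0.177, 0.001]
contact_force: [-17.6, 5.6, 61.0]
gripper_width: -0.0
```

Cover 4 is solid: 61 N with under 2 mm of give. On to cover 3, pressing less deep.

```bash
python3 -m pendant '[0,0,0,-0.012,0,0,0,-0.03,-0.02,0,0,0,-0.07,-0.02,0,0,0,-0.108,-0.018,0,0,0,-0.108,-0.01,0,0,0,-0.108,-0.005,0,0,0,-0.108,-0.002,0,0,0,-0.108,-0.001,0]'; python3 -m pendant '[0,0,0,0,0,0,0,0,0,0]'
```

```text
time_s: 3.35
tool_pos: [497.3, -11.0, 88.3]
tcp_rot: [-3.136, 0.178, 0.001]
contact_force: [-18.3, 6.7, 57.2]
gripper_width: 0.3
time_s: 3.55
tool_pos: [497.3, -11.0, 88.5]
tcp_rot: [-3.136, 0.178, -0.0]
contact_force: [-13.5, 6.9, 38.8]
gripper_width: 0.1
```

Cover 3 is solid too (39–57 N at z 88.4). Next is cover 2.

```bash
python3 -m pendant '[0,0,0,-0.012,0,0,0,-0.03,-0.02,0,0,0,-0.07,-0.02,0,0,0,-0.108,-0.018,0,0,0,-0.108,-0.01,0,0,0,-0.108,-0.005,0,0,0,-0.108,-0.002,0,0,0,-0.108,0,0]'; python3 -m pendant '[0,0,0,0,0,0,0,0,0,0]'
```

```text
time_s: 4.35
tool_pos: [509.5, 95.2, 87.1]
tcp_rot: [3.136, -0.18, -0.001]
contact_force: [-1.4, -1.0, 1.7]
gripper_width: -0.3
time_s: 4.55
tool_pos: [509.7, 96.2, 87.4]
tcp_rot: [3.137, -0.178, 0.0]
contact_force: [0.5, -0.3, 0.3]
gripper_width: 0.0
```

```bash
python3 -m pendant '[0,0.001,0,0.004,0,0,0.002,0,0.008,0,0,0.003,0,0.012,0,0,0.003,0,0.016,0,0,0.003,0,0.02,0,0,0.003,0,0.024,0,0,0.003,0,0.027,0,0,0.003,0,0.027,0]'
```

```text
time_s: 5.35
tool_pos: [512.3, 96.5, 59.8]
tcp_rot: [3.136, -0.176, -0.001]
contact_force: [-0.3, 0.4, 1.0]
gripper_width: -0.1
```

Cover 2 is free: the tip went 30 mm down at about 1 N. I'll lift, cross over and look.

```bash
python3 -m pendant '[0,0,0,-0.03,0,0,0,0,-0.07,0,0,0,0,-0.11,0,0,0.03,0,-0.12,0,0,0.07,0,-0.12,0,0,0.11,0,-0.12,0,0,0.12,0,-0.12,0,0,0.12,0,-0.12,0]'; python3 - <<'E'
from h import *
cv2.imwrite("pics/s2.png",cv2.resize(env.read_camera("scene")[110:320,130:410],None,fx=2.5,fy=2.5))
s=env.get_state();print(s["tool_pos"],s["contact_force"])
E
```

```text
time_s: 6.15
tool_pos: [632.4, 82.7, 179.6]
tcp_rot: [3.136, -0.177, -0.001]
contact_force: [-1.7, 0.6, 0.5]
gripper_width: -0.2
[631.33876792  82.99070736 179.73722754] [-1.68866217  0.01568499 -0.63034148]
```

View pics/s2.png

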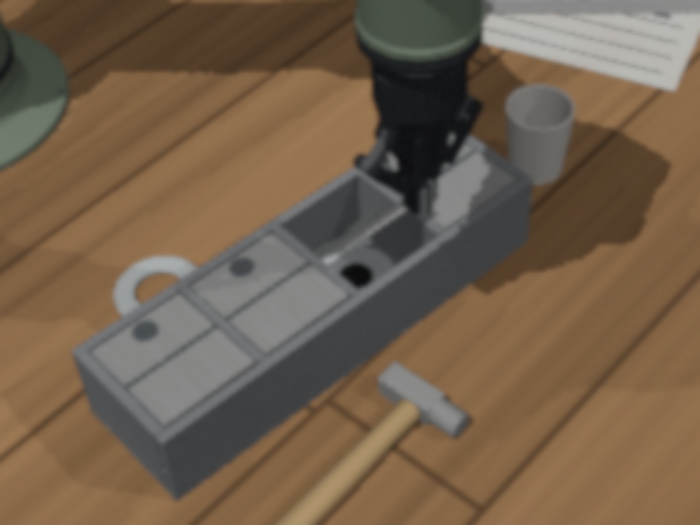

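The view shows cover 2 nearly edge-on to the camera, as expected at about 0.85 rad (crop pixels (345,255) to (400,210)). The fingers are clear beyond it, and the hammer, ring and cup are undisturbed. I'll descend and push towards the robot, raising the tip as the edge rises.

```bash
python3 -m pendant '[0,0,0,0.03,0,0,0,0,0.055,0,0,0,0,0.068,0,0,0,0,0.068,0,0,-0.01,0,0.068,0,0,-0.018,0,0.068,0,0,-0.025,0,0.067,0,0,-0.03,0,0.066,0]'; python3 -m pendant '[0,-0.004,0,-0.002,0,0,-0.008,0,-0.004,0,0,-0.012,0,-0.006,0,0,-0.016,0,-0.009,0,0,-0.018,0,-0.01,0,0,-0.02,0,-0.011,0,0,-0.022,0,-0.012,0,0,-0.022,0,-0.012,0]'
```

```text
time_s: 7.0
tool_pos: [601.4, 86.7, 115.2]
tcp_rot: [-3.136, 0.176, -0.001]
contact_force: [-0.3, 0.5, 0.8]
gripper_width: -0.1
time_s: 7.8
tool_pos: [579.8, 88.9, 126.3]
tcp_rot: [3.137, -0.176, -0.001]
contact_force: [0.9, 0.1, -0.5]
gripper_width: 0.1
```

```bash
python3 -m pendant '[0,-0.002,0,0,0,0,-0.004,0,0,0,0,-0.005,0,0,0,0,-0.005,0,0,0]'; python3 - <<'E'
from h import *
s=env.get_state();p=s["tool_pos"];M=R.from_rotvec(s["tcp_rot"]).as_matrix()
im=env.read_camera("scene");cv2.imwrite("pics/s3.png",cv2.resize(im[110:320,130:410],None,fx=2.5,fy=2.5))
E
```

```text
time_s: 8.2
tool_pos: [574.9, 89.4, 126.3]
tcp_rot: [3.137, -0.176, -0.0]
contact_force: [0.9, -0.2, -0.7]
gripper_width: -0.2
```

View pics/s3.png

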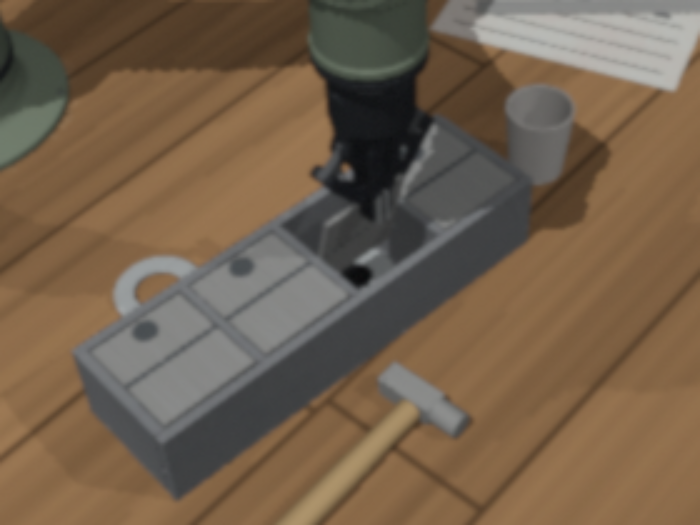

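The plate stands nearly upright, with its edge at crop pixels (325,225)–(365,205). I'll back off away from the robot, then up, and check.

```bash
python3 -m pendant '[0,0.015,0,0,0,0,0.04,0,0,0,0,0.05,0,-0.03,0,0,0.05,0,-0.07,0,0,0.05,0,-0.11,0,0,0.05,0.05,-0.13,0,0,0.05,0.1,-0.13,0,0,0.05,0.15,-0.13,0]';  python3 -m pendant '[0,0,0.05,0,0,0,0,0.1,0,0,0,0,0.15,0,0,0,0,0.15,0,0]'; python3 - <<'E'
from h import *
a=cv2.resize(env.read_camera("scene")[130:310,140:380],None,fx=2.5,fy=2.5);b=cv2.resize(env.read_camera("top")[140:320,160:440],None,fx=2.5,fy=2.5)
cv2.imwrite("pics/s4.png",a);cv2.imwrite("pics/t4.png",b);s=env.get_state();print(s["tool_pos"],s["contact_force"],s["time_s"])
E
```

```text
time_s: 9.05
tool_pos: [608.0, -63.0, 257.0]
tcp_rot: [-3.137, 0.175, -0.001]
contact_force: [0.9, -0.8, 0.5]
gripper_width: -0.2
time_s: 9.45
tool_pos: [589.3, -218.6, 256.0]
tcp_rot: [3.133, -0.19, -0.002]
contact_force: [-0.4, 1.2, 0.1]
gripper_width: 0.2
[ 591.04584778 -211.76912298  255.90466683] [ 0.52387464  1.32980931 -0.03919891] 9.55
```

View pics/s4.png

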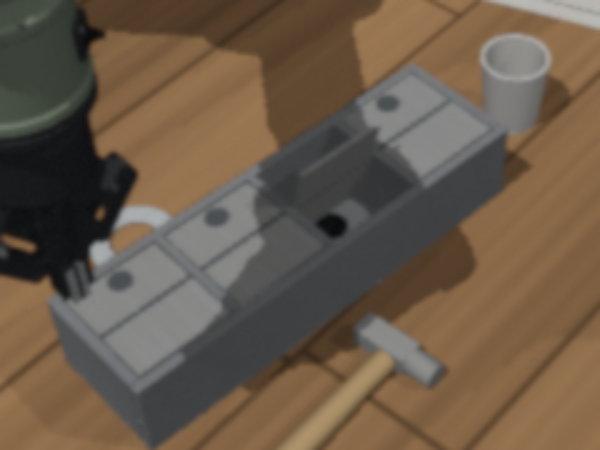

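View pics/t4.png

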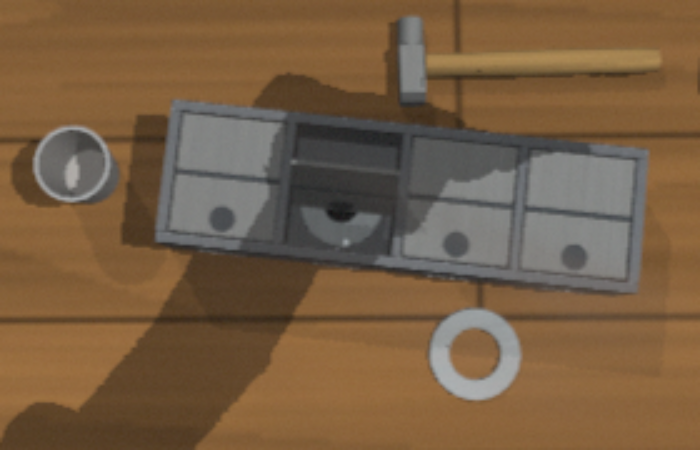

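The scene crop shows cover 2 standing, its top edge running from (302,175) to (380,128). In the top crop the edge runs from (291,161) to (398,172). The other covers are flat and the bystanders are in place. I'll compute the angle from both views.

```bash
python3 - <<'E'
from h import *
pin=np.array([549.2,91.9,88]);bx=np.array([.9937,-.1124,0])
for n,uv in(("scene",(276.4,190.4)),("top",(297.8,206.4))):
    i=env.camera_info(n)
    for t in(.9,1,1.1,1.2,1.3,1.4):
        p=pin+55*np.cos(t)*bx+[0,0,55*np.sin(t)]; q=i["mtx"]@(i["extrinsics"]@[*p,1])[:3]; print(n,t,(q[:2]/q[2]).round(1),uv)
for n,p,z in(("hammer",(160+411/2.5,140+63/2.5),20),("ring",(160+475/2.5,140+354/2.5),5),("cup",(160+73/2.5,140+164/2.5),85)): print(n,ray("top",p,z).round(0))
E
```

```text
scene 0.9 [281.6 196.6] (276.4, 190.4)
scene 1 [280.2 194.6] (276.4, 190.4)
scene 1.1 [278.8 192.6] (276.4, 190.4)
scene 1.2 [277.3 190.8] (276.4, 190.4)
scene 1.3 [275.7 189.1] (276.4, 190.4)
scene 1.4 [274.1 187.5] (276.4, 190.4)
top 0.9 [298.6 197.5] (297.8, 206.4)
top 1 [298.4 199.2] (297.8, 206.4)
top 1.1 [298.2 201.2] (297.8, 206.4)
top 1.2 [298.  203.3] (297.8, 206.4)
top 1.3 [297.8 205.5] (297.8, 206.4)
top 1.4 [297.5 207.8] (297.8, 206.4)
hammer [682.  21.  20.]
ring [394. -38.   5.]
cup [573. 342.  85.]
```

```bash
python3 -c "
from bench import env
print(env.job_done())"
```

```text
the job is handed in; nothing more can be done
None
```

Cover 2 is the free one, and I left it standing open at about 1.2 to 1.35 rad, above the 1.1 rad needed. I handed the job in at about 9.6 s of the 54 s allowed; no verdict came back.

- **Presses:** Covers 4 and 3 were solid, giving under 2 mm at 57–61 N. Cover 2 sank 30 mm under about 1 N. I did not press cover 1.
- **Opening:** I pushed the raised far end of cover 2 over towards the robot with shut fingertips, then backed clear.
- **Angle check:** The two cameras disagree slightly: about 1.22 rad from the scene view and 1.34 rad from the top view.
- **Other checks:** The other three covers look flat. The hammer, ring and cup measure within about 1 mm of where they started. At hand-in the hand was about 256 mm above the bench, touching nothing.

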